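Feel for the risen rest on the pot stand and press it home

ROBOT

A 6-joint arm with a two-finger parallel gripper is mounted at the origin on a cart in front of the work surface, level with it; the furniture and walls round the work are solid. World frame = base frame: x ahead of the robot, y to its left, z up, the work surface at z = 0. Lengths are in m, angles in rad, forces in N, time in s.
With the tool pointing down it reaches from about 0.375 to 0.9 m from the base axis. Payload 3.1 kg.
Tool frame: the origin (TCP) lies midway between the tips of the shut fingers; the grasp point (between the pads) lies robot.grip_depth behind it (robot.grip_depth is the distance from the TCP to the grasp point, in m); z points along the fingers, y is the line along which they close (so a half turn about z gives the same grasp; the last joint's range is limited). The gripper opens to 87 mm and grips with 3 to 60 N. Pads are 19 mm wide; open, the fingers measure 117 mm over their backs; the gripper's body (75 mm by 190 mm) begins 51 mm behind the grasp point.
Start: joints at [0.995, 0.527, 1.433, -0, 1.181, -0.178], TCP at [0.242, 0.576, 0.223] pointing down, gripper open.
Joint ranges: [-3.08, 3.08], [-0.75, 2.2], [0.22, 2.44], [-1.43, 4.57], [0, 2.65], [-2.85, 2.85]. Speed limits (rad/s): [2.79, 2.79, 3.14, 3.14, 3.14, 3.14].

INTERFACE

Orientations are given as a unit quaternion [x, y, z, w].
In Python, from rig import robot gives the robot as it stands.
- The arm moves only by the tool creep_tool, called as name(argument=value, ...) on one line, values as JSON. Schema: {"type":"object","properties":{"deltas":{"type":"array","items":{"type":"object","properties":{"pos":{"type":"array","items":{"type":"number"},"minItems":3,"maxItems":3},"twist":{"type":"number"}},"additionalProperties":false},"minItems":1,"maxItems":20},"aperture":{"type":"number"},"grip_force":{"type":"number"},"only":{"type":"string"},"quiet":{"type":"boolean"},"lines":{"type":"string"}},"required":["deltas"],"additionalProperties":false}. deltas is a list of rows, 1 to 20 of them, each an object with the fields pos (a list: dx, dy, dz in m), twist (a turn about the tool's z in rad); a field left out counts as zero; each row shifts and turns the commanded pose from where the row before left it, along the tool's axes as they then stand; what a row does not reach is not made up. A row lasts 1/12 s, in which the tool goes at most 0.0417 m and 0.125 rad, less where a joint would pass 70% of its speed; a pose out of reach is approached as far as the arm can. aperture is the finger opening in m, set as the call begins (left out keeps the last). The fingers move at their own pace and stop on an object; grip_force is the grip in N (left out, the last holds). Time passes only in rows, so rows that do not move let the fingers close. The tool returns the time, the measured TCP pose, the force, the opening and the grip force at its end. only (a regular expression) keeps the lines of the reply that match it, lines (a string "A,B") keeps lines A to B, and quiet returns only ok. Input that does not fit is refused with a message, and nothing moves.
- robot.get_obs(): the state, without advancing time (a new reading comes with each control period).
- robot.camera(name): name is "scene" or "top" or "wrist"; returns a dict with "img" (420x560x3 uint8, red, green, blue), "fx", "fy", "cx", "cy" (pixels), "k1" (the pictures are not rectified: a ray, as slopes to the right and down, at radius r is drawn at 1 + k1 r^2 times it, then the intrinsics apply), "xyz" and "attitude" of the camera in the world. Camera axes: x right, y down, z forward; pixel columns grow to the right and rows downward; lengths in m; the calibration is good to about 2 mm. A picture is of the moment at which its call begins. There is no depth.
- robot.hand_in(): hands the job in; it is judged then, once.
The state is a dict: "time": time; "q": joint angles; "joint_velocities": joint speeds; "joint_torque": joint torques, N m; "position": TCP position; "tool_rot": TCP orientation; "ft_force": force on the tool from outside, world axes, zero at the start; "moment": the same for the moment, N m; "grip_width": finger opening in m; "grip_force": force on a finger pad.
Only numpy, scipy, OpenCV 4.12 (cv2) and the standard library are available. Lean on these libraries where they do the work, as an engineer would, in place of code of your own. Each camera call takes 0.05 s, during which the arm holds its last target. There are 200 camera calls.

TASK

Pans rock on the pot stand because one of its five orange rests has crept up a few millimetres. Pick up the wooden pestle and feel for the high one with its foot, touching the rests gently (keep under 8 N on the good ones); then press the high one firmly down until it is home, never with more than 25 N, and stand the pestle upright on the worktop again. Touch the rests only with the pestle, and leave the mug, salt shaker and jam jar where they are.

Things in the scene. Friction and masses are not known exactly. Their poses are not given: they have to be found in the camera images.
- stand: square pot stand, a brushed metal plate 130 x 130 mm on rubber feet, a wire handle on two sides, too heavy to shift; origin under its centre on the worktop, z up, x and y along its sides; plate top 18 mm above the worktop. Five orange round silicone rests, 26 mm across, stick up from it at the spots below; home, their tops are 12 mm above the plate. One, any of the five, has crept up 3.5 to 5 mm
- pestle: pale wooden pestle used as the feeler, 96 mm tall, standing upright on its flat foot 36 mm across; origin at the centre of the foot's underside, z along it to the top; the grip, 25 mm across, runs from 30 to 78 mm above the foot; 120 to 225 g
- mug: striped cream mug, 88 mm across, 92 mm tall, handle on one side; origin under its centre; a bystander
- salt: salt shaker, 44 mm across, 90 mm tall; origin under its centre; a bystander
- jam: jam jar with a white cap, 65 mm across, 94 mm tall; origin under its centre; a bystander
- spot_1 (a point): corner spot at x +38, y +38 mm of the stand: where the middle of that rest's top is when the rest is home, 30 mm above the worktop (fixed to the stand; it does not follow the rest). Every rest is sprung: it gives straight down 1 mm for each 3 N and comes back, up to 9 mm
- spot_2 (a point): corner spot at x +38, y -38 mm of the stand: where the middle of that rest's top is when the rest is home, 30 mm above the worktop (fixed to the stand; it does not follow the rest)
- spot_3 (a point): centre of the plate: where the middle of that rest's top is when the rest is home, 30 mm above the worktop (fixed to the stand; it does not follow the rest). The risen rest, wherever it is, sits in its bush by friction: below about 13 N it only springs like the others; under 15 to 20 N it slides down to a firm stop, home, and stays
- spot_4 (a point): corner spot at x -38, y +38 mm of the stand: where the middle of that rest's top is when the rest is home, 30 mm above the worktop (fixed to the stand; it does not follow the rest)
- spot_5 (a point): corner spot at x -38, y -38 mm of the stand: where the middle of that rest's top is when the rest is home, 30 mm above the worktop (fixed to the stand; it does not follow the rest)
Things that resemble listed ones, but are neither listed nor needed, are in the scene too. Leave any green look-alike of the pestle alone.

How it is judged:
By the outcome, as a careful person would: the job done as asked, in the order asked, and still so for the second after the job is handed in, with the robot touching nothing.
It also fails if it takes over 72 s, if anything falls off the work surface, if the arm or the gripper's body presses on something with over 40 N, if the wrist force passes 120 N, or if a joint passes its speed limit or range.

## Working session

There is one attempt and no reset: what is moved stays moved. The work goes in short steps, Python scripts to look and compute and a tool call to move; the robot and the scene stay as the last step left them, time stands still between calls to the robot, and variables do not carry over. Pictures are saved under pics/ and viewed, at most 10 in all, crops included, and the job is handed in when it is done.

```bash
mkdir -p pics; ls; python3 - <<'E'
from rig import robot
import cv2,numpy as np
o=robot.get_obs();print(o['time'],o['position'],o['tool_rot'],o['ft_force'],o['grip_width'],robot.grip_depth)
for n in('scene','top'):
    c=robot.camera(n);cv2.imwrite(f'pics/{n}0.png',c['img'][:,:,::-1]);print(n,{k:v for k,v in c.items() if k!='img'})
E
```

```text
pics
0.0 [0.24168507 0.57560227 0.22158735] [ 1.97594870e-01  9.80283192e-01 -9.87597403e-04 -3.94549222e-04] [-0.27656683  0.87929095  1.0064658 ] 0.08732744710066356 0.0187
scene {'fx': 479.42206525466594, 'fy': 479.42206525466594, 'cx': 276.6374392126787, 'cy': 203.1129723776402, 'k1': -0.0962734638331777, 'xyz': array([ 0.1371167 , -0.6606109 ,  0.68496405]), 'attitude': array([ 0.87704564, -0.2270268 ,  0.10280544, -0.4107077 ])}
top {'fx': 452.982569608447, 'fy': 452.982569608447, 'cx': 275.95949574838255, 'cy': 207.5184469062346, 'k1': -0.14964974388820354, 'xyz': array([ 0.3897832 , -0.01376277,  1.05071327]), 'attitude': array([ 0.71082313, -0.70136783,  0.04014012, -0.03467578])}
```

View pics/scene0.png

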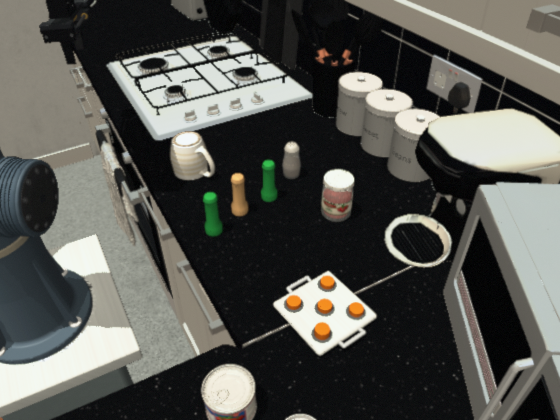

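View pics/top0.png

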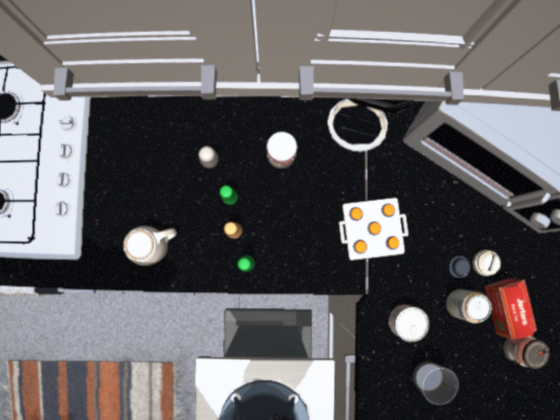

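The scene picture shows the pestle at (238,195) between green look-alikes at (212,215) and (268,182), and the stand at (325,308). In the top picture the pestle is at (232,230) and the stand at (374,228), with its five orange rests.

```bash
cat > h.py <<'E'
import cv2,numpy as np
from scipy.spatial.transform import Rotation as R
def K(c): return np.array([[c['fx'],0,c['cx']],[0,c['fy'],c['cy']],[0,0,1.]])
def rays(c,px):
    u=cv2.undistortPoints(np.array(px,float).reshape(-1,1,2),K(c),np.array([c['k1'],0,0,0.])).reshape(-1,2)
    return R.from_quat(c['attitude']).apply(np.c_[u,np.ones(len(u))])
def plane(c,px,z):
    d=rays(c,px);return c['xyz']+d*((z-c['xyz'][2])/d[:,2])[:,None]
def proj(c,P):
    p=R.from_quat(c['attitude']).inv().apply(np.array(P)-c['xyz']);u=p[:,:2]/p[:,2:]
    r2=(u**2).sum(1,keepdims=True);u=u*(1+c['k1']*r2);return u*[c['fx'],c['fy']]+[c['cx'],c['cy']]
def tri(c1,p1,c2,p2):
    d1=rays(c1,[p1])[0];d2=rays(c2,[p2])[0]
    s=np.linalg.lstsq(np.c_[d1,-d2],c2['xyz']-c1['xyz'],rcond=None)[0]
    a=c1['xyz']+s[0]*d1;b=c2['xyz']+s[1]*d2;return (a+b)/2,np.linalg.norm(a-b)
def blobs(c,lo,hi,amin=20):
    m=cv2.inRange(cv2.cvtColor(c['img'],cv2.COLOR_RGB2HSV),lo,hi)
    n,l,s,ce=cv2.connectedComponentsWithStats(m)
    return [(ce[i],s[i],l==i) for i in range(1,n) if s[i][4]>=amin]
E
python3 - <<'E'
from rig import robot
from h import *
np.set_printoptions(precision=4,suppress=True)
ct=robot.camera('top');cs=robot.camera('scene')
for n,c in(('top',ct),('scene',cs)):
    for lo,hi in (((5,200,180),(17,255,255)),((8,80,120),(19,215,255)),((50,100,50),(80,255,255))):
        print(n,lo)
        for ce,s,_ in blobs(c,lo,hi,40):
            print('  ',ce,s,plane(c,[ce],.03)[0],plane(c,[ce],.048)[0])
E
```

```text
top (5, 200, 180)
top (8, 80, 120)
   [388.2105 209.2763] [383 204  12  12  76] [ 0.4978 -0.2782  0.03  ] [ 0.4959 -0.2735  0.048 ]
   [355.6212 212.9242] [350 208  13  12  66] [ 0.4884 -0.2025  0.03  ] [ 0.4867 -0.1992  0.048 ]
   [232.6786 230.8661] [224 222  17  16 112] [0.444 0.076 0.03 ] [0.443  0.0744 0.048 ]
   [374.1304 227.5652] [369 222  12  12  69] [ 0.4555 -0.245   0.03  ] [ 0.4543 -0.2409  0.048 ]
   [392.6232 242.1159] [387 237  12  12  69] [ 0.4227 -0.2877  0.03  ] [ 0.4221 -0.2829  0.048 ]
   [360.3846 246.3077] [355 241  12  12  65] [ 0.4126 -0.2132  0.03  ] [ 0.4122 -0.2097  0.048 ]
   [469.1818 301.3273] [465 293  15  27  55] [ 0.2868 -0.4696  0.03  ] [ 0.2886 -0.4615  0.048 ]
   [ 11.9559 387.4853] [  9 361   8  59 136] [0.0613 0.5984 0.03  ] [0.0671 0.5876 0.048 ]
   [ 30.8613 390.0823] [ 22 361  19  59 887] [0.0601 0.5479 0.03  ] [0.0659 0.538  0.048 ]
   [ 62.4787 390.3365] [ 58 361  10  59 422] [0.0667 0.4667 0.03  ] [0.0724 0.4583 0.048 ]
   [ 90.5714 390.6556] [ 86 362   9  58 392] [0.0713 0.3975 0.03  ] [0.0769 0.3903 0.048 ]
   [108.7122 390.9463] [  99  3
[... 1139 characters left out ...]
.0716 0.048 ]
   [326.6842 282.    ] [320 276  15  14  57] [ 0.4836 -0.2085  0.03  ] [ 0.4741 -0.2209  0.048 ]
   [292.5085 301.2203] [286 295  16  15  59] [ 0.4087 -0.2159  0.03  ] [ 0.4012 -0.2281  0.048 ]
   [324.0312 305.25  ] [317 298  16  16  64] [ 0.4511 -0.2497  0.03  ] [ 0.4425 -0.261   0.048 ]
   [355.0563 309.2676] [348 302  16  16  71] [ 0.4922 -0.2828  0.03  ] [ 0.4825 -0.2932  0.048 ]
   [322.2727 326.0909] [314 322  17  12  44] [ 0.4253 -0.2843  0.03  ] [ 0.4174 -0.2946  0.048 ]
scene (50, 100, 50)
   [268.2849 181.1564] [261 159  16  43 537] [0.5324 0.104  0.03  ] [0.5216 0.083  0.048 ]
   [211.4334 214.4383] [203 191  19  46 616] [0.3758 0.0614 0.03  ] [0.3692 0.0416 0.048 ]
```

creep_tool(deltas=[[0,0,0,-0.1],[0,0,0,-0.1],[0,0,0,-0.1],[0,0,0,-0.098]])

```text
refused: deltas[0]: [0, 0, 0, -0.1] is not of type 'object' (schema: type "object"). Nothing was moved.
```

Nothing moved. I misread the format; it is a list of objects, one for each row. Resending.

creep_tool(deltas=[{"twist":-0.1},{"twist":-0.1},{"twist":-0.1},{"twist":-0.098}])

```text
time: 0.53
position: [0.242, 0.576, 0.2223]
tool_rot: [-0.003, 1.0, -0.0, -0.0]
ft_force: [0.3, -0.5, -1.5]
grip_width: 0.0872
grip_force: 0.0
```

creep_tool(deltas=[{"pos":[-0.0133,-0.0335,0]},{"pos":[-0.0133,-0.0335,0]},{"pos":[-0.0133,-0.0335,0]},{"pos":[-0.0133,-0.0335,0]},{"pos":[-0.0133,-0.0335,0]},{"pos":[-0.0133,-0.0335,0]},{"pos":[-0.0133,-0.0335,0]},{"pos":[-0.0133,-0.0335,0]},{"pos":[-0.0133,-0.0335,0]},{"pos":[-0.0133,-0.0335,0]},{"pos":[-0.0133,-0.0335,0]},{"pos":[-0.0133,-0.0335,0]},{"pos":[-0.0133,-0.0335,0]},{"pos":[-0.0133,-0.0335,0]},{"pos":[-0.0133,-0.0335,0]},{},{}])

```text
time: 1.95
position: [0.4425, 0.072, 0.2225]
tool_rot: [0.002, 1.0, 0.0, 0.0]
ft_force: [-0.0, 0.5, -0.4]
grip_width: 0.0869
grip_force: 0.0
```

```bash
python3 - <<'E'
from rig import robot
from h import *
np.set_printoptions(precision=4,suppress=True)
o=robot.get_obs();print(o['position'],o['ft_force'],R.from_quat(o['tool_rot']).as_matrix())
c=robot.camera('wrist');cv2.imwrite('pics/w1.png',c['img'][:,:,::-1]);print(c['xyz'],R.from_quat(c['attitude']).as_matrix())
for ce,s,_ in blobs(c,(8,80,100),(19,225,255),100): print(ce,s,plane(c,[ce],.096)[0])
E
```

```text
[0.4425 0.072  0.2225] [-0.0275  0.4647 -0.3736] [[-1.      0.0044  0.0003]
 [ 0.0044  1.      0.0002]
 [-0.0003  0.0002 -1.    ]]
[0.3728 0.0723 0.3832] [[ 0.005   0.9669  0.2552]
 [ 1.     -0.0051 -0.0003]
 [ 0.001   0.2552 -0.9669]]
[ 29.9314 164.2559] [ 19 154  23  23 379] [ 0.4031 -0.1575  0.096 ]
[281.9312 196.1183] [ 267  174   31   45 1133] [0.435  0.0752 0.096 ]
[ 10.4847 201.3661] [  1 191  19  21 295] [ 0.438  -0.1852  0.096 ]
[ 49.6992 226.8689] [ 38 216  24  22 389] [ 0.4636 -0.1488  0.096 ]
[100.6581 264.7265] [ 91 253  24  33 234] [ 0.5026 -0.103   0.096 ]
```

View pics/w1.png

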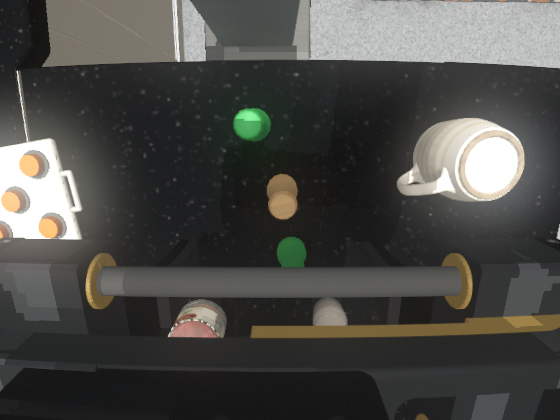

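The wrist picture shows the pestle at (282,196), head at about (283,205). Its green neighbours are at (252,124) and (291,252).

```bash
python3 - <<'E'
from rig import robot
from h import *
np.set_printoptions(precision=4,suppress=True)
c=robot.camera('wrist')
b=[b for b in blobs(c,(8,60,60),(20,235,255),300) if 200<b[0][0]<350][0];print(b[:2],c['cx'])
m=b[2];ys=np.where(m.any(1))[0]
for r in range(ys[0],ys[-1]+1,3):
    x=np.where(m[r])[0];print(r,x[0],x[-1],end=' | ')
print(plane(c,[(282,ys[0])],0.005),plane(c,[(283,ys[-1]+1)],.09))
# prediction of outline for candidate centres
for xc in(.436,.44,.444,.448):
    t=np.linspace(0,6.28,60);P=np.c_[xc+.018*np.cos(t),.0745+.018*np.sin(t),0*t];Q=np.c_[xc+.0125*np.cos(t),.0745+.0125*np.sin(t),0*t+.078]
    p=proj(c,P);q=proj(c,Q);print(xc,p.min(0),p.max(0),q.min(0),q.max(0),proj(c,[[xc,.0745,.096]]))
E
```

```text
(array([280.8124, 197.3568]), array([ 265,  175,   32,   47, 1205], dtype=int32)) 278.6480445833123
175 276 285 | 178 271 290 | 181 268 292 | 184 267 294 | 187 266 295 | 190 265 296 | 193 266 296 | 196 266 295 | 199 267 294 | 202 267 295 | 205 267 296 | 208 267 295 | 211 268 295 | 214 269 293 | 217 272 290 | 220 277 286 | [[0.4281 0.0776 0.005 ]] [[0.4601 0.0775 0.09  ]]
0.436 [264.311  165.9157] [294.4603 195.7268] [266.6644 181.5497] [292.6851 207.0265] [[279.7635 198.485 ]]
0.44 [264.3562 169.2944] [294.4303 198.9607] [266.7142 185.6956] [292.6523 211.0128] [[279.7722 202.7782]]
0.444 [264.4014 172.6572] [294.4003 202.1784] [266.7639 189.816 ] [292.6195 214.9736] [[279.7808 207.0424]]
0.448 [264.4467 176.0039] [294.3701 205.3798] [266.8136 193.9109] [292.5865 218.9087] [[279.7893 211.2777]]
```

creep_tool(deltas=[{"pos":[-0.0035,0.0035,0.02]},{"pos":[0,0,0.023]},{"pos":[0,0,0.023]},{"pos":[0,0,0.023]},{"pos":[0,0,0.023]},{"pos":[0,0,0.023]},{"pos":[0,0,0.02]},{"pos":[0,0,0.015]},{"pos":[0,0,0.013]},{},{}])

```text
time: 2.97
position: [0.4442, 0.0786, 0.0392]
tool_rot: [-0.001, 1.0, 0.0, -0.001]
ft_force: [0.5, 0.9, 0.3]
grip_width: 0.0873
grip_force: 0.0
```

creep_tool(deltas=[{},{},{},{},{},{},{},{}], aperture=0, grip_force=45)

```text
time: 3.63
position: [0.4452, 0.0771, 0.0396]
tool_rot: [-0.0, 1.0, -0.0, 0.0]
ft_force: [-0.1, 0.2, -0.4]
grip_width: 0.0417
grip_force: 0.0
```

creep_tool(deltas=[{},{},{},{},{},{}])

```text
time: 4.13
position: [0.4451, 0.0772, 0.0394]
tool_rot: [-0.0, 1.0, -0.0, -0.0]
ft_force: [0.5, -0.9, -1.6]
grip_width: 0.0242
grip_force: 45.0
```

```bash
python3 - <<'E'
from rig import robot
for i in range(4):
    o=robot.get_obs();print(o['time'],o['position'],o['ft_force'])
E
```

```text
4.1333 [0.44510985 0.0772027  0.03944841] [ 0.4713514  -0.93673969 -1.55142435]
4.1333 [0.44510985 0.0772027  0.03944841] [ 0.4713514  -0.93673969 -1.55142435]
4.1333 [0.44510985 0.0772027  0.03944841] [ 0.4713514  -0.93673969 -1.55142435]
4.1333 [0.44510985 0.0772027  0.03944841] [ 0.4713514  -0.93673969 -1.55142435]
```

creep_tool(deltas=[{"pos":[0,0,-0.015]},{"pos":[0,0,-0.025]},{"pos":[0,0,-0.03]},{"pos":[0,0,-0.03]},{"pos":[0,0,-0.02]},{"pos":[-0.0052,-0.035,0]},{"pos":[-0.0052,-0.035,0]},{"pos":[-0.0052,-0.035,0]},{"pos":[-0.0052,-0.035,0]},{"pos":[-0.0052,-0.035,0]},{"pos":[-0.0052,-0.035,0]},{"pos":[-0.0052,-0.035,0]},{"pos":[-0.0052,-0.035,0]},{"pos":[0,0,0.025]},{"pos":[0,0,0.025]},{"pos":[0,0,0.02]},{},{},{},{}])

```text
time: 5.8
position: [0.4878, -0.2031, 0.0908]
tool_rot: [-0.0, 1.0, -0.001, 0.001]
ft_force: [-0.6, 0.1, -1.9]
grip_width: 0.0244
grip_force: 45.0
```

```bash
python3 - <<'E'
from rig import robot
from h import *
np.set_printoptions(precision=4,suppress=True)
for i in range(3):
    c=robot.camera('scene');o=robot.get_obs();print(o['time'],o['position'],o['ft_force'],o['moment'],o['grip_width'])
c2=robot.camera('top')
cv2.imwrite('pics/s2.png',cv2.resize(c['img'][190:390,200:440,::-1],None,fx=3,fy=3,interpolation=cv2.INTER_CUBIC))
for n,k in(('s',c),('t',c2)):
  for ce,s,_ in blobs(k,(5,80,120),(19,255,255),40): 
    if 280<ce[0]<400:print(n,ce,s,plane(k,[ce],.028)[0])
E
```

```text
5.85 [ 0.4878 -0.2031  0.0909] [ 0.435   0.3506 -1.8596] [ 0.0171 -0.026  -0.0126] 0.024463505529109867
5.9 [ 0.4877 -0.2031  0.0909] [ 0.169   0.0284 -2.388 ] [ 0.025  -0.0353 -0.0014] 0.024376000728652647
5.95 [ 0.4876 -0.203   0.0908] [-0.381   0.0147 -1.3803] [ 0.0669  0.0471 -0.0403] 0.024407655033550007
s [326.4735 271.2548] [319 248  18  42 471] [ 0.4985 -0.1854  0.028 ]
s [293.1905 302.0529] [286 295  16  15 189] [ 0.4096 -0.2167  0.028 ]
s [324.1744 305.5897] [317 298  16  16 195] [ 0.4519 -0.2492  0.028 ]
s [355.565 309.385] [348 302  16  16 200] [ 0.4939 -0.2822  0.028 ]
s [321.535  330.9671] [314 322  17  19 243] [ 0.4199 -0.2906  0.028 ]
```

View pics/s2.png

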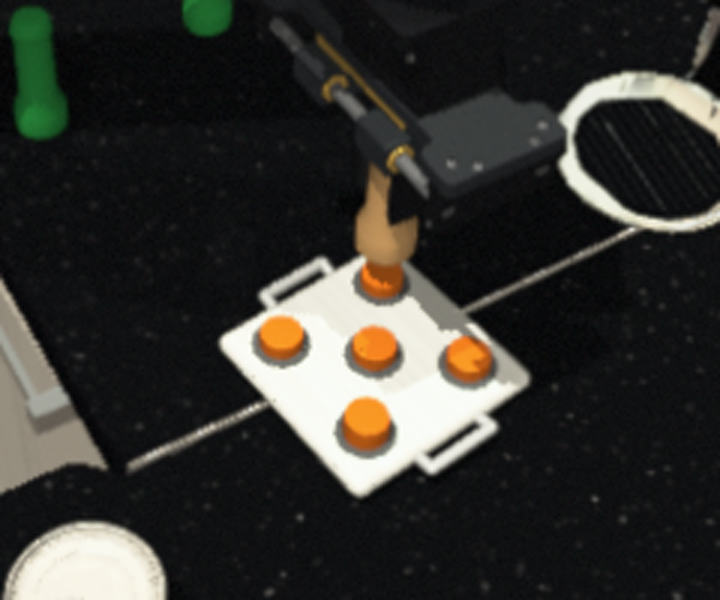

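The picture shows the pestle held upright over the rear rest at (380,275). The front rest at (367,420) looks taller than the others, and feeling will check that.

creep_tool(deltas=[{"pos":[0,0,0.006]},{"pos":[0,0,0.006]},{"pos":[0,0,0.004]},{"pos":[0,0,0.003]},{},{},{}])

```text
time: 6.58
position: [0.4868, -0.2028, 0.0704]
tool_rot: [-0.0, 1.0, 0.0, -0.0]
ft_force: [-0.3, 0.2, -2.4]
grip_width: 0.0244
grip_force: 45.0
```

creep_tool(deltas=[{"pos":[0,0,0.001]},{"pos":[0,0,0.001]},{},{},{}])

```text
time: 7.0
position: [0.487, -0.2029, 0.0688]
tool_rot: [-0.0, 1.0, -0.0, 0.0]
ft_force: [0.2, -0.5, 0.2]
grip_width: 0.0241
grip_force: 45.0
```

creep_tool(deltas=[{"pos":[0,0,0.0007]},{},{},{}])

```text
time: 7.33
position: [0.487, -0.2029, 0.0681]
tool_rot: [-0.0, 1.0, -0.0, 0.0]
ft_force: [0.5, 0.3, 1.5]
grip_width: 0.0244
grip_force: 45.0
```

Spot at rear: contact at TCP z≈0.0693, home. Next the centre.

creep_tool(deltas=[{"pos":[0,0,-0.01]},{"pos":[0,0,-0.01]},{"pos":[0.016,-0.021,0]},{"pos":[0.017,-0.0215,0]},{"pos":[0,0,0.006]},{"pos":[0,0,0.006]},{"pos":[0,0,0.004]},{"pos":[0,0,0.0015]},{},{},{}])

```text
time: 8.25
position: [0.4542, -0.2448, 0.0704]
tool_rot: [-0.001, 1.0, 0.0, 0.0]
ft_force: [-0.5, -0.2, -2.1]
grip_width: 0.0243
grip_force: 45.0
```

creep_tool(deltas=[{"pos":[0,0,0.001]},{"pos":[0,0,0.0013]},{},{},{}])

```text
time: 8.67
position: [0.4542, -0.2452, 0.0683]
tool_rot: [0.0, 1.0, -0.0, 0.0]
ft_force: [1.0, 1.4, 1.0]
grip_width: 0.0238
grip_force: 45.0
```

Centre is home. Next (0.412,-0.2136).

creep_tool(deltas=[{"pos":[0,0,-0.01]},{"pos":[0,0,-0.01]},{"pos":[0.021,0.016,0]},{"pos":[0.0215,0.016,0]},{"pos":[0,0,0.006]},{"pos":[0,0,0.006]},{"pos":[0,0,0.004]},{"pos":[0,0,0.0015]},{},{},{}])

```text
time: 9.58
position: [0.4118, -0.2137, 0.0706]
tool_rot: [-0.0, 1.0, -0.0, 0.0]
ft_force: [1.1, -0.1, -2.2]
grip_width: 0.024
grip_force: 45.0
```

creep_tool(deltas=[{"pos":[0,0,0.001]},{"pos":[0,0,0.0013]},{},{},{}])

```text
time: 10.0
position: [0.4117, -0.2136, 0.0685]
tool_rot: [-0.0, 1.0, -0.0, 0.0]
ft_force: [0.1, -0.4, 0.8]
grip_width: 0.0242
grip_force: 45.0
```

Home too. Next (0.497,-0.279).

creep_tool(deltas=[{"pos":[0,0,-0.01]},{"pos":[0,0,-0.01]},{"pos":[-0.0283,-0.022,0]},{"pos":[-0.0283,-0.022,0]},{"pos":[-0.0284,-0.022,0]},{"pos":[0,0,0.006]},{"pos":[0,0,0.006]},{"pos":[0,0,0.004]},{"pos":[0,0,0.0015]},{},{},{}])

```text
time: 11.0
position: [0.496, -0.2789, 0.0709]
tool_rot: [-0.0, 1.0, 0.0, -0.0]
ft_force: [-0.1, 0.0, -1.9]
grip_width: 0.0242
grip_force: 45.0
```

creep_tool(deltas=[{"pos":[0,0,0.001]},{"pos":[0,0,0.0013]},{},{},{}])

```text
time: 11.42
position: [0.4965, -0.2794, 0.0687]
tool_rot: [-0.0, 1.0, -0.0, 0.0]
ft_force: [0.3, 0.5, 0.1]
grip_width: 0.0244
grip_force: 45.0
```

creep_tool(deltas=[{"pos":[0,0,-0.01]},{"pos":[0,0,-0.01]},{"pos":[0.025,-0.0032,0]},{"pos":[0.025,-0.0032,0]},{"pos":[0.0254,-0.0032,0]},{"pos":[0,0,0.006]},{"pos":[0,0,0.004]},{"pos":[0,0,0.004]},{},{},{}])

```text
time: 12.33
position: [0.4218, -0.2889, 0.0745]
tool_rot: [-0.001, 1.0, -0.0, 0.0]
ft_force: [0.1, 0.0, -2.5]
grip_width: 0.0245
grip_force: 45.0
```

creep_tool(deltas=[{"pos":[0,0,0.001]},{"pos":[0,0,0.001]},{"pos":[0,0,0.001]},{},{},{}])

```text
time: 12.83
position: [0.4216, -0.289, 0.072]
tool_rot: [0.0, 1.0, -0.0, 0.001]
ft_force: [1.2, 2.3, 4.7]
grip_width: 0.0241
grip_force: 45.0
```

The high one: 6.6 N already at 0.072. Press in small steps.

creep_tool(deltas=[{"pos":[0,0,0.0008]},{"pos":[0,0,0.0008]},{"pos":[0,0,0.0008]},{},{}])

```text
time: 13.25
position: [0.4216, -0.289, 0.07]
tool_rot: [0.0, 1.0, -0.0, 0.001]
ft_force: [1.0, 2.3, 10.2]
grip_width: 0.0241
grip_force: 45.0
```

creep_tool(deltas=[{"pos":[0,0,0.0007]},{"pos":[0,0,0.0007]},{"pos":[0,0,0.0006]},{},{}])

```text
time: 13.67
position: [0.4216, -0.289, 0.0681]
tool_rot: [0.0, 1.0, -0.0, 0.001]
ft_force: [1.0, 2.7, 10.9]
grip_width: 0.0245
grip_force: 45.0
```

creep_tool(deltas=[{"pos":[0,0,0.0005]},{"pos":[0,0,0.0005]},{},{}])

```text
time: 14.0
position: [0.4216, -0.289, 0.0671]
tool_rot: [0.0, 1.0, -0.0, 0.001]
ft_force: [0.9, 2.0, 10.3]
grip_width: 0.0242
grip_force: 45.0
```

creep_tool(deltas=[{"pos":[0,0,0.0007]},{"pos":[0,0,0.0007]},{"pos":[0,0,0.0006]},{},{}])

```text
time: 14.42
position: [0.4216, -0.2891, 0.0651]
tool_rot: [0.0, 1.0, -0.0, 0.001]
ft_force: [2.4, 2.8, 10.7]
grip_width: 0.0241
grip_force: 45.0
```

creep_tool(deltas=[{"pos":[0,0,0.0005]},{"pos":[0,0,0.0005]},{},{}])

```text
time: 14.75
position: [0.4217, -0.289, 0.0644]
tool_rot: [0.0, 1.0, -0.0, 0.001]
ft_force: [0.9, 2.1, 13.7]
grip_width: 0.0241
grip_force: 45.0
```

creep_tool(deltas=[{"pos":[0,0,0.0005]},{"pos":[0,0,0.0003]},{},{}])

```text
time: 15.08
position: [0.4217, -0.289, 0.0638]
tool_rot: [0.0, 1.0, -0.001, 0.001]
ft_force: [0.9, 3.0, 14.7]
grip_width: 0.0243
grip_force: 45.0
```

creep_tool(deltas=[{"pos":[0,0,0.0006]},{"pos":[0,0,0.0006]},{},{},{}])

```text
time: 15.5
position: [0.4217, -0.2891, 0.0629]
tool_rot: [0.0, 1.0, -0.001, 0.001]
ft_force: [1.2, 2.4, 16.7]
grip_width: 0.0243
grip_force: 45.0
```

creep_tool(deltas=[{"pos":[0,0,-0.003]},{"pos":[0,0,-0.004]},{"pos":[0,0,-0.006]},{},{"pos":[0,0,0.0025]},{"pos":[0,0,0.0025]},{},{}])

```text
time: 16.17
position: [0.4207, -0.2888, 0.0686]
tool_rot: [-0.0, 1.0, 0.0, -0.0]
ft_force: [-1.5, -0.3, 1.1]
grip_width: 0.0242
grip_force: 45.0
```

creep_tool(deltas=[{"pos":[0,0,0.001]},{"pos":[0,0,0.001]},{},{},{}])

```text
time: 16.58
position: [0.4208, -0.2888, 0.0673]
tool_rot: [-0.0, 1.0, 0.0, -0.0]
ft_force: [-1.7, 0.3, 4.4]
grip_width: 0.024
grip_force: 45.0
```

creep_tool(deltas=[{"pos":[0,0,-0.01]},{"pos":[0,0,-0.02]},{"pos":[0,0,-0.02]},{"pos":[-0.003,0.031,0]},{"pos":[-0.003,0.031,0]},{"pos":[-0.003,0.031,0]},{"pos":[-0.003,0.031,0]},{"pos":[-0.003,0.031,0]},{"pos":[-0.003,0.031,0]},{"pos":[-0.003,0.031,0]},{"pos":[-0.003,0.031,0]},{"pos":[0,0,0.02]},{"pos":[0,0,0.02]},{"pos":[0,0,0.02]},{"pos":[0,0,0.008]},{},{},{}])

```text
time: 18.08
position: [0.4455, -0.0412, 0.0497]
tool_rot: [0.0, 1.0, -0.0, 0.001]
ft_force: [0.1, -1.0, -2.2]
grip_width: 0.0244
grip_force: 45.0
```

```bash
python3 - <<'E'
from rig import robot
from h import *
c=robot.camera('scene')
cv2.imwrite('pics/s3.png',cv2.resize(c['img'][190:390,200:440,::-1],None,fx=3,fy=3,interpolation=cv2.INTER_CUBIC))
for ce,s,_ in blobs(c,(5,80,120),(19,255,255),40): 
    if 280<ce[0]<400:print(ce,s)
E
```

```text
[321.77906977  54.76744186] [316  49  13  14  86]
[346.32786885  56.09836066] [343  50   9  14  61]
[335.95330739 196.0155642 ] [324 189  27  15 257]
[326.7202381  282.13690476] [320 276  15  14 168]
[293.17368421 302.01578947] [286 295  16  15 190]
[324.25     305.765625] [317 298  16  16 192]
[355.55 309.37] [348 302  16  16 200]
[321.47031963 331.77625571] [314 324  16  17 219]
```

View pics/s3.png

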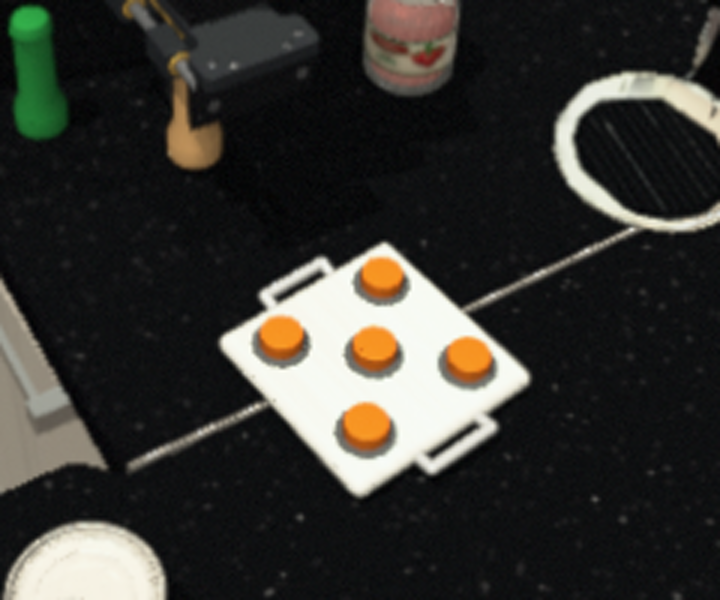

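All five rests now look alike; the front one's top edge dropped from row 322 to 324. Setting the pestle down.

creep_tool(deltas=[{"pos":[0,0,0.004]},{"pos":[0,0,0.003]},{"pos":[0,0,0.002]},{"pos":[0,0,0.001]},{},{},{}])

```text
time: 18.72
position: [0.4449, -0.0409, 0.0394]
tool_rot: [-0.0, 1.0, -0.0, 0.0]
ft_force: [-1.9, -0.1, 5.3]
grip_width: 0.0243
grip_force: 45.0
```

creep_tool(deltas=[{"pos":[0,0,0.0004]},{},{}])

```text
time: 18.97
position: [0.4449, -0.0409, 0.0394]
tool_rot: [-0.0, 1.0, -0.0, 0.0]
ft_force: [-2.0, -0.6, 10.2]
grip_width: 0.0245
grip_force: 45.0
```

On the worktop at the same height as when it was picked up, so it didn't slip in the grip. I'll ease off, open, and go straight up.

creep_tool(deltas=[{"pos":[0,0,-0.0005]},{}])

```text
time: 19.13
position: [0.445, -0.0409, 0.0394]
tool_rot: [-0.0, 1.0, -0.0, 0.0]
ft_force: [-1.7, -1.1, 5.6]
grip_width: 0.0243
grip_force: 45.0
```

creep_tool(deltas=[{},{},{},{},{},{},{},{}], aperture=0.08)

```text
time: 19.8
position: [0.4449, -0.0409, 0.0391]
tool_rot: [-0.0, 1.0, 0.0, -0.0]
ft_force: [0.0, 0.0, 0.5]
grip_width: 0.0695
grip_force: 0.0
```

creep_tool(deltas=[{},{"pos":[0,0,-0.01]},{"pos":[0,0,-0.02]},{"pos":[0,0,-0.03]},{"pos":[0,0,-0.03]},{"pos":[0,0,-0.03]},{"pos":[0,0,-0.03]},{"pos":[0,0,-0.03]},{},{},{}])

```text
time: 20.72
position: [0.4442, -0.0406, 0.2187]
tool_rot: [-0.0, 1.0, 0.0, -0.0]
ft_force: [0.3, -0.9, 0.6]
grip_width: 0.0799
grip_force: 0.0
```

```bash
python3 - <<'E'
from rig import robot
import cv2
cv2.imwrite('pics/s4.png',robot.camera('scene')['img'][:,:,::-1])
E
```

```text
(no output)
```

View pics/s4.png

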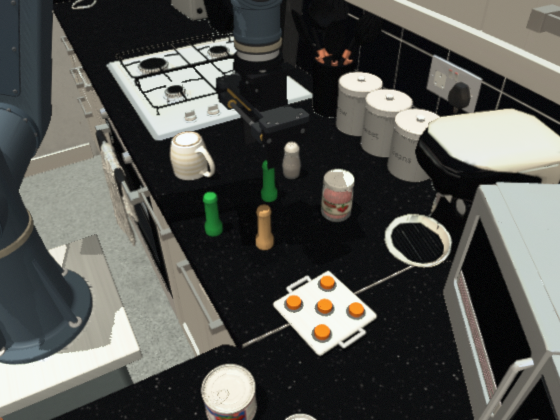

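The pestle stands upright at (265,228). The mug, salt shaker, jam jar and green look-alikes haven't moved, and the gripper is clear.

```bash
python3 -c "
from rig import robot
print(robot.hand_in())"
```

```text
the job is handed in; nothing more can be done
None
```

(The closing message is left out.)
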